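# Weigh the bearing retainer on the spring scale

### The arm

A 7-joint arm with a two-finger parallel gripper is mounted at the origin on the work surface. World frame = base frame: x ahead of the robot, y to its left, z up, the work surface at z = 0. Lengths are in m, angles in rad, forces in N, time in s.
With the tool pointing down it reaches from about 0.425 to 0.875 m from the base axis. Payload 4.7 kg.
Tool frame: the origin (TCP) lies on the centre line of the jaws, within the pads' length; the fingertips stand 25 mm ahead of it and the grasp point (between the pads) lies 6 mm ahead of it; y points along the fingers, z is the direction in which the jaws open and shut, and the axes are right-handed (so a half turn about y gives the same grasp; the last joint's range is limited). The gripper opens to 87 mm and grips with 3 to 60 N. Pads are 19 mm wide; open, the fingers measure 117 mm over their backs; the gripper's body (75 mm by 190 mm) begins 51 mm behind the grasp point.
Start: joints at [1.333, 0.321, -0.07, 1.45, 0.023, 1.371, -0.057], TCP at [0.162, -0.63, 0.217] pointing down, gripper open.
Joint ranges: [-2.86, 2.86], [-0.3, 2.09], [-1.38, 1.24], [0.06, 2.45], [-1.56, 4.7], [0.09, 2.05], [-2.69, 2.69]. Speed limits (rad/s): [2.57, 2.57, 3.14, 3.14, 3.14, 3.14, 3.14].

### API

Orientations are given as a unit quaternion [w, x, y, z].
In Python, from plant import robot, snapshot, get_calibration, models gives the robot as it stands. The module is installed in compiled form; this text tells all that it offers.
- The arm moves only by the tool move_arm, never from a script. Its argument "motion" is one flat list of numbers, 6 for each row, row after row: the shift along the tool's x, y, z in m, then the turn, a rotation vector about the tool's x, y, z in degrees. In form: [dx, dy, dz, wx, wy, wz, dx, dy, dz, wx, wy, wz, ...]. A call has 1 to 20 rows; each row is the pose to reach, as a shift and turn from the pose commanded when the call began, along the tool's axes at that moment; what a row does not reach only later rows make up. A row lasts 1/8 s, in which the tool goes at most 62.5 mm and 10.7 degrees, less where a joint would pass 70% of its speed; a pose out of reach is approached as far as the arm can. A call with a gripper value outside its range is refused whole. "fingers" is the closure, from -1 (fully open) to 1 (shut), set as the call begins (left out, the last holds). The fingers move at their own pace and stop on an object; the grip force is fixed at half the most. Time passes only in rows, so rows that repeat a pose let the fingers close. It gives the time, the measured TCP pose, the force and the opening at its end, in the units of the state.
- robot.observe(): the state, without advancing time (a new reading comes with each control period).
- snapshot(name): name is "side" or "top" or "wrist"; returns the picture (384x512x3 uint8, red, green, blue); there is no depth.
- get_calibration(name): a dict with "fx", "fy", "cx", "cy" (pixels), "R" (3x3) and "t" (3): a world point X has camera coordinates R X + t; the wrist camera has in their place "T_tool_cam" (4x4, takes a point from camera to tool coordinates, whose origin is the TCP and whose axes are the tool frame's). Camera axes: x right, y down, z forward; pixel columns grow to the right and rows downward; lengths in m; the calibration is good to about 2 mm. A picture is of the moment at which its call begins: read the wrist's pose just before it. get_calibration takes no time and is no camera call.
- robot.job_done(): hands the job in, once; it reports no verdict.
Trained networks look in the newest picture that a camera, given by its name, has taken for a name from the list of things; names that differ only in an ending like _2 or _b are one class to them, and where a whole thing is asked for, a point or a joint stands for the part that bears it (a point fixed in the world has none). Each returns a list of dicts, best first, with "confidence" (0 to 1); they miss things now and then, are a little off and sometimes report something else, mostly with a low value. They report only what shows in the picture. A call takes as long as a camera call. They do not tell look-alikes from the thing itself.
- models.spot_in(camera, target): "centre" ([column, row] in pixels, amid what is visible of it).
- models.trace(camera, target): "pixels" (384x512 bool, what is visible of it) and "centre" ([column, row] in pixels, amid what is visible of it).
The state is a dict: "t": time; "joint_pos": joint angles; "joint_velocities": joint speeds; "tau": joint torques, N m; "eef_pos": TCP position; "tcp_rot": TCP orientation; "contact_force": force on the tool from outside, world axes, zero at the start; "wrist_torque": the same for the moment, N m; "gripper_width": opening from 0.0 (shut) to 1.0 (fully open).
Only numpy, scipy, OpenCV 4.12 (cv2) and the standard library are available. Lean on these libraries where they do the work, as an engineer would, in place of code of your own. Each camera call takes 0.05 s, during which the arm holds its last target.

### The job

Weigh the round bearing retainer: hang it by the eye of its lug on the hook of the bench spring scale and let go gently, so that the scale never bangs down to its lower stop, then wait until it hangs still and can be read. The square cover beside it has the same lug but is not wanted; leave it where it stands.

Things in the scene. Friction and masses are not known exactly. Their poses are not given: they have to be found in the camera images.
- retainer_center (a point): The bearing retainer to weigh: dull aluminium casting, 0.4 to 0.7 kg, 128 mm tall, standing on a ROUND flange (diameter 90, 16 thick; boss of diameter 64 up to 30 mm) with an upright lug plate 10 mm thick. Point on its centre line, 64 mm above its underside; z up, x normal to the plate, y along its width. Grip the lug's solid neck: 40 wide (y), 10 thick (x), from 28 to 64 mm above this point.
- retainer_eye (a point): Apex of the eye in the retainer's lug, 22 mm above its centre point, same axes. The eye is a window right through along x, 42 mm wide, between legs 8 mm wide; it reaches from this apex down to 56 mm below it. Its roof slopes down at 41 degrees both ways from the apex to the legs, so a bar finds its middle. Solid neck above.
- hook_seat (a point): Hook seat: top of the bar (steel, diameter 10) at the hook's dip, where the eye's apex comes to rest; moves with the hook, about 180 mm above the bench unloaded. Its -x axis points level along the bar to the free upturned tip, which ends 33 mm from the seat and 15 mm above it; z is up. On the +x side the bar is 8 mm higher than the seat and runs to the column, whose face is 95 mm from the seat.
- scale_hook (a joint): Travel of the spring scale's hook, m: 0 unloaded (top), growing as it sinks straight down on its spring (220 N/m); lower stop at 0.05. The retainer sinks it 0.015 to 0.03, bobbing for about a second. The scale is a fixed grey column 60 mm wide, 210 mm high, on a base plate 12 mm thick that also lies under the hook.
- cover_center (a point): The gearbox cover, a bystander: the same lug and height (128 mm), but on a SQUARE flange 84 by 84 mm. Point on its centre line, 64 mm above its underside. Retainer and cover can stand in either place.
Not all that is in view belongs to the job. What is shaped like the part that bears retainer_center but orange or purple is not meant.

How it is judged:
By the outcome, as a careful person would: the job done as asked, in the order asked, and still so for the second after the job is handed in, with the robot touching nothing.
It also fails if it takes over 45 s, if anything falls off the work surface, if the arm or the gripper's body presses on something with over 40 N, if the wrist force passes 120 N, or if a joint passes its speed limit or range.

## Working session

There is one attempt and no reset: what is moved stays moved. The work goes in short steps, Python scripts to look and compute and a tool call to move; the robot and the scene stay as the last step left them, time stands still between calls to the robot, and variables do not carry over. Pictures are saved under pics/ and viewed, and the job is handed in when it is done.

Besides the shell and the picture viewer there is one more tool, called by a JSON object that holds its "api" and its "payload". move_arm: Moves the arm, as the interface text tells. Its arguments: {"type":"object","properties":{"motion":{"type":"array","items":{"type":"number"}},"fingers":{"type":"number"}},"required":["motion"]}

```bash
mkdir -p pics
python3 - <<'E'
from plant import robot, snapshot, get_calibration, models
import cv2
s=robot.observe(); print(s['t'],s['eef_pos'],s['tcp_rot'],s['gripper_width'],s['contact_force'])
for n in ['side','top']:
    im=snapshot(n); cv2.imwrite(f'pics/{n}0.png',im[:,:,::-1])
    c=get_calibration(n); print(n,c)
    for t in ['retainer_center','retainer_eye','hook_seat','cover_center']:
        print(t,[(r['confidence'],r['centre']) for r in models.spot_in(n,t)])
E
```

```text
0.0 [ 0.16175421 -0.62897666  0.21556783] [ 0.0886934  -0.08892316  0.70216601 -0.7008488 ] 0.9986518698744078 [-0.14842621  0.11059008 -0.17234996]
side {'fx': 381.1037874485339, 'fy': 381.1037874485339, 'cx': 257.28810975374995, 'cy': 189.0372060307389, 'R': array([[-0.91624938, -0.40056692, -0.00576291],
       [-0.20601488,  0.48347458, -0.85077036],
       [ 0.34357668, -0.77833057, -0.52550603]]), 't': array([0.46739343, 0.22570443, 0.68718637])}
retainer_center [(0.78, [293.0, 285.0]), (0.77, [116.0, 314.0]), (0.69, [218.0, 207.0]), (0.66, [229.3, 254.5])]
retainer_eye [(0.9, [215.5, 207.9]), (0.78, [114.9, 315.7]), (0.63, [286.9, 284.2]), (0.6, [228.6, 253.9])]
hook_seat [(0.67, [301.3, 117.6])]
cover_center [(0.85, [202.4, 315.6])]
top {'fx': 398.3563074756519, 'fy': 398.3563074756519, 'cx': 251.71751084567455, 'cy': 190.39355978233115, 'R': array([[ 0.02355327, -0.99968784, -0.00833447],
       [-0.99718478, -0.02289902, -0.0714013 ],
       [ 0.07118816,  0.00999274, -0.99741285]]), 't': array([-0.00887325,  0.53428121,  1.034224  ])}
retainer_center [(0.73, [207.6, 241.3]), (0.71, [140.9, 147.1]), (0.68, [271.5, 150.7])]
retainer_eye [(0.78, [207.8, 240.3]), (0.73, [270.4, 151.6]), (0.62, [220.3, 189.4]), (0.62, [141.4, 143.9])]
hook_seat [(0.8, [389.2, 191.5])]
cover_center [(0.58, [163.0, 198.7])]
```

Run:
```python
import cv2
for n in ['side','top']:
    im=cv2.imread(f'pics/{n}0.png'); cv2.imwrite(f'pics/{n}0b.png',cv2.resize(im,(796,597),interpolation=cv2.INTER_CUBIC))
```

```text
(no output)
```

View pics/side0b.png

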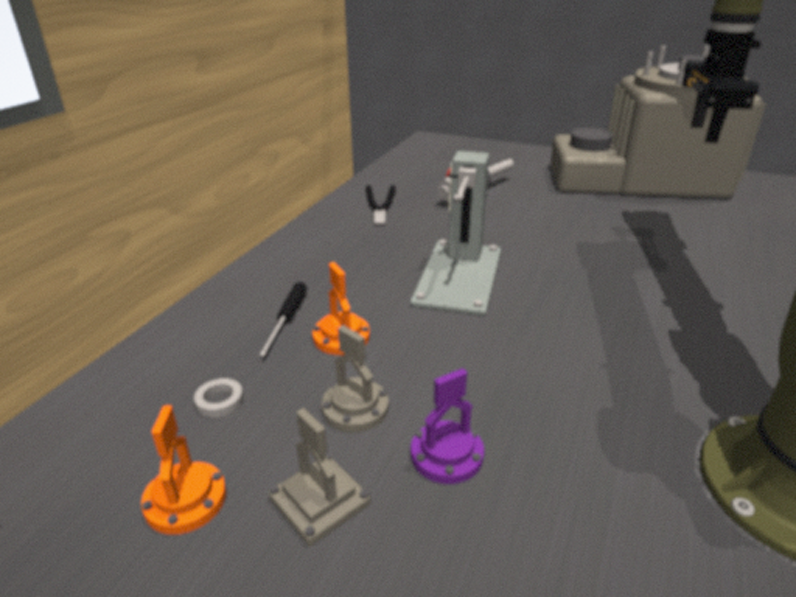

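View pics/top0b.png

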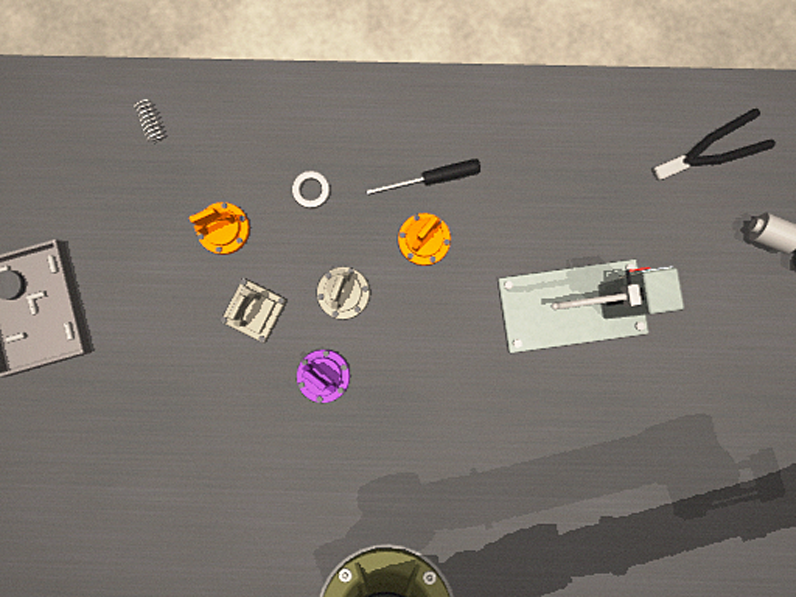

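Run:
```python
from plant import robot, snapshot, get_calibration, models
import cv2,numpy as np
print(get_calibration('wrist'))
S=cv2.imread('pics/side0.png');T=cv2.imread('pics/top0.png')
def crop(im,c,w,h,k): 
    return cv2.resize(im[c[1]-h//2:c[1]+h//2,c[0]-w//2:c[0]+w//2],None,fx=k,fy=k,interpolation=cv2.INTER_CUBIC)
a=crop(T,(200,195),130,96,6);cv2.imwrite('pics/ctop.png',a)
b=crop(T,(390,192),130,96,6);cv2.imwrite('pics/chook.png',b)
cv2.imwrite('pics/cside.png',crop(S,(230,260),130,96,6))
```

```text
{'fx': 305.44006342928776, 'fy': 305.44006342928776, 'cx': 252.62694009565263, 'cy': 188.19345537322747, 'T_tool_cam': array([[-5.74924012e-04,  9.54979019e-01,  2.96672787e-01,
        -8.12246611e-02],
       [ 3.75516221e-04, -2.96672608e-01,  9.54979174e-01,
        -1.68593094e-01],
       [ 9.99999764e-01,  6.60445901e-04, -1.88045906e-04,
         4.79441086e-04],
       [ 0.00000000e+00,  0.00000000e+00,  0.00000000e+00,
         1.00000000e+00]])}
```

View pics/ctop.png

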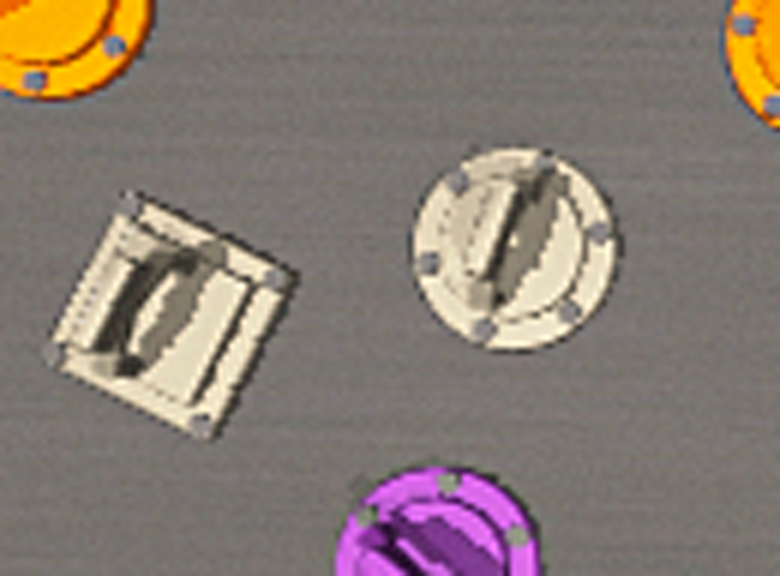

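View pics/chook.png

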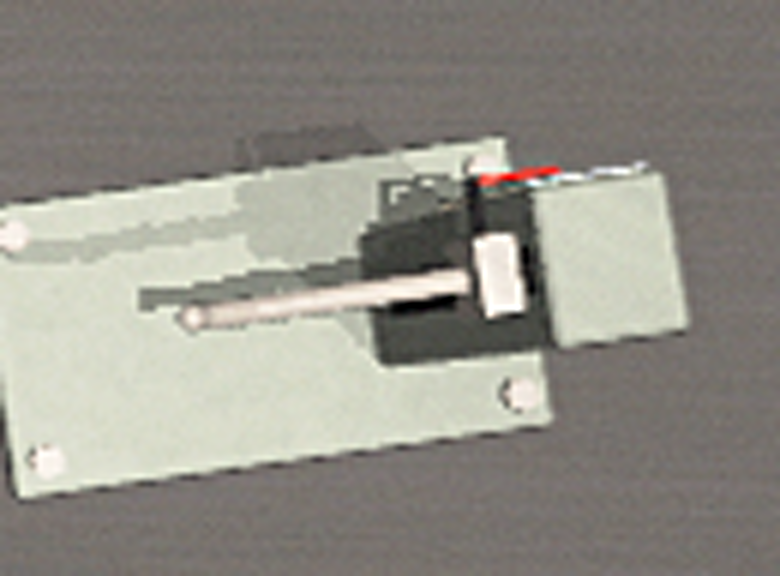

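View pics/cside.png

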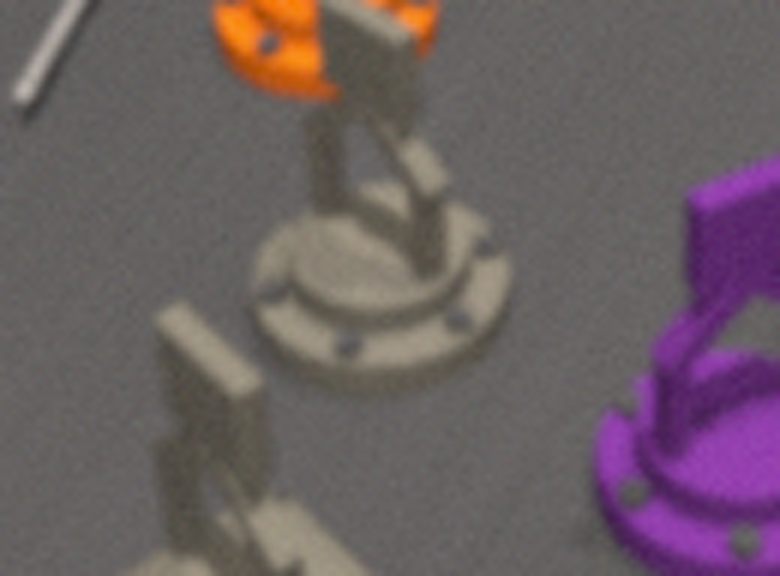

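```bash
cat > h.py <<'E'
import numpy as np, cv2
from scipy.spatial.transform import Rotation as Ro
from plant import robot, snapshot, get_calibration, models
def cam(n,s=None):
    c=get_calibration(n); K=np.array([[c['fx'],0,c['cx']],[0,c['fy'],c['cy']],[0,0,1]])
    if 'R' in c: return K,np.array(c['R']),np.array(c['t'])
    s=s or robot.observe(); T=np.eye(4);T[:3,:3]=rot(s);T[:3,3]=s['eef_pos']
    W=np.linalg.inv(T@c['T_tool_cam']); return K,W[:3,:3],W[:3,3]
def rot(s): q=s['tcp_rot']; return Ro.from_quat([q[1],q[2],q[3],q[0]]).as_matrix()
def toz(C,p,z):
    K,R,t=C; d=R.T@np.linalg.inv(K)@[p[0],p[1],1]; o=-R.T@t; return o+d*(z-o[2])/d[2]
def pix(C,X):
    K,R,t=C; u=K@(R@np.array(X)+t); return u[:2]/u[2]
def tri(Cs,ps):
    A=[];b=[]
    for (K,R,t),p in zip(Cs,ps):
        d=R.T@np.linalg.inv(K)@[p[0],p[1],1]; d/=np.linalg.norm(d);o=-R.T@t
        P=np.eye(3)-np.outer(d,d);A.append(P);b.append(P@o)
    A=np.vstack(A);b=np.hstack(b);x,*_=np.linalg.lstsq(A,b,rcond=None);return x,np.linalg.norm(A@x-b)
E
python3 - <<'E'
from h import *
T=cam('top');S=cam('side')
c=lambda x,y:(135+x/6-.42,147+y/6-.42)
k=lambda x,y:(325+x/6-.42,144+y/6-.42)
print('flange',toz(T,c(516,250),.016)); print('lugtop',toz(T,c(504,230),.128))
a=toz(T,c(516,180),.128);b=toz(T,c(490,277),.128);print(a,b,np.linalg.norm(a-b))
tip=toz(T,k(193,317),.195);e=toz(T,k(465,282),.188);print(tip,e,e-tip)
for p in [(0,0),]: pass
p=[k(532,170),k(660,172),k(690,328),k(555,348)]
for q in p: print('col',toz(T,q,.21))
p=[k(503,140),k(552,425),k(20,497)]
for q in p: print('base',toz(T,q,.012))
print('seat',tri([T,S],[(389.2,191.5),(301.3,117.6)]))
s=robot.observe();print(rot(s))
for q in [toz(T,c(516,250),.016),toz(T,c(504,230),.128)]: print(pix(S,q))
E
```

```text
flange [0.53837597 0.08635676 0.016     ]
lugtop [0.53780095 0.0814171  0.128     ]
[0.557783  0.0772466 0.128    ] [0.51904614 0.08640155 0.128     ] 0.039803987378304304
[ 0.51383852 -0.22890832  0.195     ] [ 0.52950762 -0.33064969  0.188     ] [ 0.01566911 -0.10174137 -0.007     ]
col [ 0.56880892 -0.34678272  0.21      ]
col [ 0.56912117 -0.39274112  0.21      ]
col [ 0.51305846 -0.40294594  0.21      ]
col [ 0.50475911 -0.35466129  0.21      ]
base [ 0.60713396 -0.41229262  0.012     ]
base [ 0.48125586 -0.43322759  0.012     ]
base [ 0.44413766 -0.19977292  0.012     ]
seat (array([ 0.52148053, -0.30413134,  0.18756168]), np.float64(0.00797511723155734))
[[-9.68472886e-01 -5.12458233e-06  2.49118987e-01]
 [-2.49118987e-01 -4.28139119e-05 -9.68472885e-01]
 [ 1.56287774e-05 -9.99999999e-01  4.01874821e-05]]
[228.30497445 257.42209999]
[227.10272277 212.36314548]
```

```bash
cat >> h.py <<'E'
def plan(goal,zang,n,s=None,via=()):
    """total shift/turn in tool axes from present measured pose; goal TCP world, tool down, tool z heading zang deg"""
    s=s or robot.observe();R=rot(s);a=np.degrees(np.arctan2(R[1,2],R[0,2]))
    for g in list(via)+[goal]: print('shift mm',np.round(R.T@(np.array(g)-s['eef_pos'])*1000,1))
    h=np.radians(zang);z=np.array([np.cos(h),np.sin(h),0]);y=np.array([0,0,-1.]);G=np.stack([np.cross(y,z),y,z],1)
    print('turn',np.round(np.degrees(Ro.from_matrix(R.T@G).as_rotvec()),2))
E
python3 -c "
from h import *
plan((.53,.082,.32),-103.3,1,via=[(.27,-.56,.32),(.42,-.3,.33)])"
```

```text
shift mm [-122.  -103.4  -40.4]
shift mm [-332.  -113.4 -254.8]
shift mm [-533.7 -103.4 -597.4]
turn [-0.   27.73  0.  ]
```

{"api": "move_arm", "payload": {"motion": [-0.02,-0.03,-0.005,0,1,0,-0.05,-0.06,-0.015,0,2,0,-0.085,-0.085,-0.03,0,4,0,-0.12,-0.1,-0.05,0,6,0,-0.155,-0.105,-0.085,0,8,0,-0.19,-0.105,-0.12,0,10,0,-0.225,-0.11,-0.155,0,12,0,-0.26,-0.11,-0.19,0,14,0,-0.295,-0.11,-0.225,0,16,0,-0.33,-0.11,-0.26,0,18,0,-0.36,-0.11,-0.305,0,20,0,-0.39,-0.11,-0.35,0,22,0,-0.415,-0.11,-0.395,0,24,0,-0.44,-0.11,-0.44,0,26,0,-0.47,-0.107,-0.485,0,27.7,0,-0.495,-0.105,-0.53,0,27.7,0,-0.52,-0.104,-0.57,0,27.7,0,-0.53,-0.103,-0.59,0,27.7,0,-0.534,-0.103,-0.597,0,27.7,0,-0.534,-0.103,-0.597,0,27.7,0], "fingers": -1}}

```text
t: 3.0
eef_pos: [0.5303, 0.0813, 0.3196]
tcp_rot: [0.082, -0.082, -0.702, 0.703]
contact_force: [0.5, 0.5, -0.8]
gripper_width: 1.001
```

Run:
```python
from h import *
s=robot.observe();print(s['t'],s['eef_pos'],s['contact_force'],s['joint_pos'])
im=snapshot('wrist');cv2.imwrite('pics/w1.png',cv2.resize(im[:,:,::-1],(796,597),interpolation=cv2.INTER_CUBIC))
for t in ['retainer_center','retainer_eye']: print(t,[(r['confidence'],r['centre']) for r in models.spot_in('wrist',t)])
C=cam('wrist',s);print(pix(C,(.5378,.0814,.128)),pix(C,(.5384,.0864,.016)),pix(C,(.5578,.0772,.128)),pix(C,(.519,.0864,.128)))
```

```text
3.0 [0.53032852 0.08127631 0.31959584] [ 0.45243294  0.48522809 -0.77786121] [ 0.50314391  0.09410481 -0.75291588  1.5418129   0.064734    1.53140231
 -2.05258366]
retainer_center [(0.82, [248.2, 144.8]), (0.71, [324.3, 57.6]), (0.69, [249.2, 232.6]), (0.62, [89.2, 109.2])]
retainer_eye [(0.97, [91.9, 107.3]), (0.68, [248.7, 143.8]), (0.6, [325.8, 54.3]), (0.57, [253.6, 231.4])]
[250.46921625 158.14879794] [247.69771306 143.83180972] [250.01516112 141.0866317 ] [250.04150596 173.87141757]
```

View pics/w1.png

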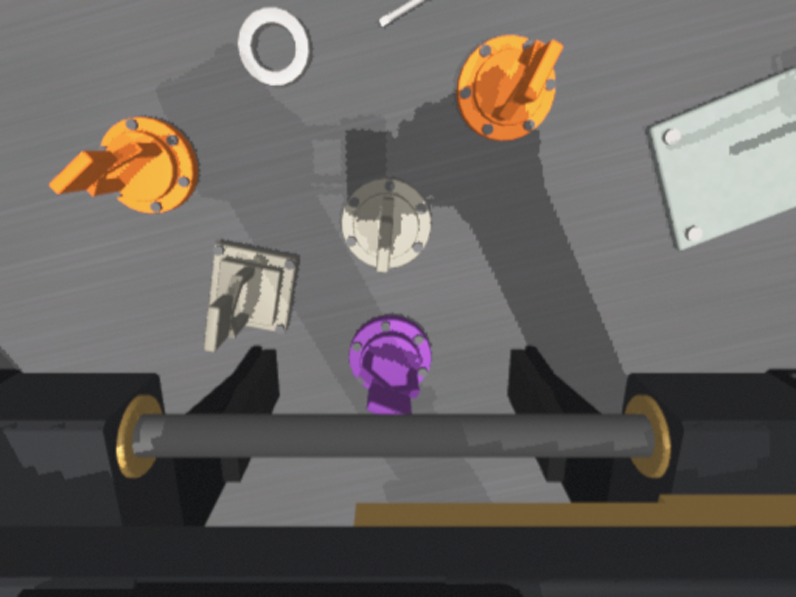

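Run:
```python
from h import *
im=snapshot('wrist')[100:185,195:305,::-1];cv2.imwrite('pics/w1c.png',cv2.resize(im,None,fx=7,fy=7,interpolation=cv2.INTER_CUBIC))
```

```text
(no output)
```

View pics/w1c.png

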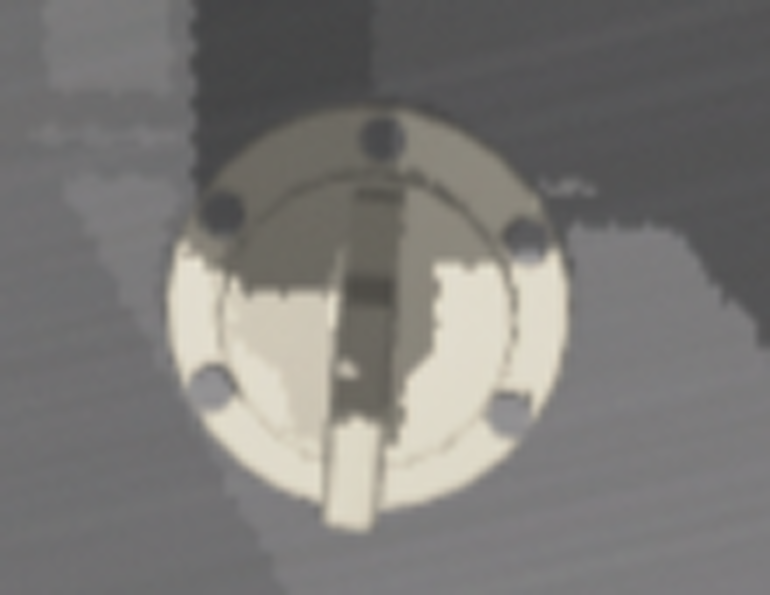

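```bash
cat >> h.py <<'E'
def lug(cx,cy,yaw,z0=0):
    n=np.array([np.cos(yaw),np.sin(yaw),0]);w=np.array([-n[1],n[0],0]);c=np.array([cx,cy,z0])
    P=lambda x,y,z:c+n*x+w*y+[0,0,z]
    seg=[]
    for x in(-.005,.005):
        q=[P(x,-.02,.128),P(x,.02,.128),P(x,.02,.092),P(x,-.02,.092)]
        seg+=[(q[i],q[(i+1)%4]) for i in range(4)]
    for y in(-.02,.02): seg.append((P(-.005,y,.128),P(.005,y,.128)))
    t=np.linspace(0,2*np.pi,40)
    ci=[P(.045*np.cos(a),.045*np.sin(a),.016) for a in t]; seg+=list(zip(ci[:-1],ci[1:]))
    return seg
def draw(im,C,seg,o,k,col=(0,0,255)):
    for a,b in seg:
        p=[tuple(int(round(v)) for v in ((pix(C,q)-o+.5)*k)) for q in(a,b)]; cv2.line(im,p[0],p[1],col,1,cv2.LINE_AA)
E
cat > ov.py <<'E'
import sys
from h import *
cx,cy,ya=map(float,sys.argv[1:4])
W=snapshot('wrist')[100:185,195:305,::-1].copy()
T=cv2.imread('pics/top0.png')[150:225,175:265]
a=cv2.resize(W,None,fx=5,fy=5,interpolation=cv2.INTER_CUBIC);b=cv2.resize(T,None,fx=5,fy=5,interpolation=cv2.INTER_CUBIC)
a0=a.copy()
draw(a,cam('wrist'),lug(cx,cy,np.radians(ya)),(195,100),5);draw(b,cam('top'),lug(cx,cy,np.radians(ya)),(175,150),5)
h=max(a.shape[0],b.shape[0]);o=np.zeros((h,a.shape[1]+b.shape[1],3),np.uint8);o[:a.shape[0],:a.shape[1]]=a;o[:b.shape[0],a.shape[1]:]=b
o=cv2.resize(o,None,fx=.79,fy=.79,interpolation=cv2.INTER_AREA);cv2.imwrite('pics/'+sys.argv[4],o);print(o.shape)
E
python3 ov.py .538 .0855 73 ov1.png
```

```text
(336, 790, 3)
```

View pics/ov1.png

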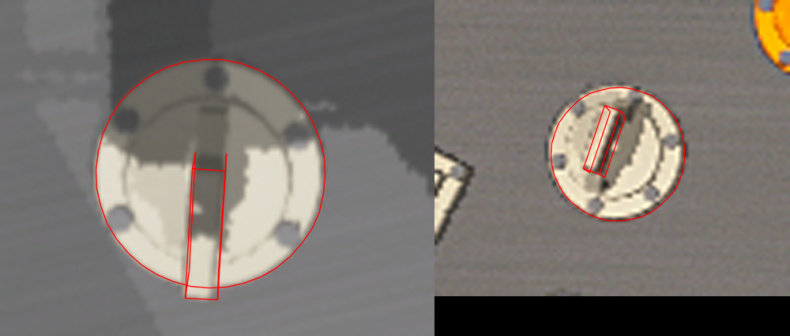

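```bash
python3 -c "
from h import *
plan((.538,.085,.127),-106.3,1,via=[(.538,.085,.18)])"
```

```text
shift mm [ -6.3 139.7  -6.4]
shift mm [ -6.3 192.7  -6.4]
turn [-0.03  2.9  -0.01]
```

{"api": "move_arm", "payload": {"motion": [-0.003,0.03,-0.003,0,1.5,0,-0.006,0.08,-0.006,0,2.9,0,-0.006,0.12,-0.006,0,2.9,0,-0.006,0.15,-0.006,0,2.9,0,-0.006,0.175,-0.006,0,2.9,0,-0.006,0.188,-0.006,0,2.9,0,-0.006,0.193,-0.006,0,2.9,0,-0.006,0.193,-0.006,0,2.9,0]}}

```text
t: 4.25
eef_pos: [0.538, 0.0861, 0.1272]
tcp_rot: [-0.099, 0.1, 0.7, -0.7]
contact_force: [0.7, -0.2, -0.0]
gripper_width: 1.001
```

Run:
```python
from h import *
s=robot.observe();print(s['t'],s['eef_pos'],s['contact_force'])
im=snapshot('wrist');cv2.imwrite('pics/w2.png',cv2.resize(im[:,:,::-1],(796,597),interpolation=cv2.INTER_CUBIC))
```

```text
4.25 [0.53796714 0.08608011 0.12715585] [ 0.7231729  -0.18551005 -0.02560521]
```

View pics/w2.png

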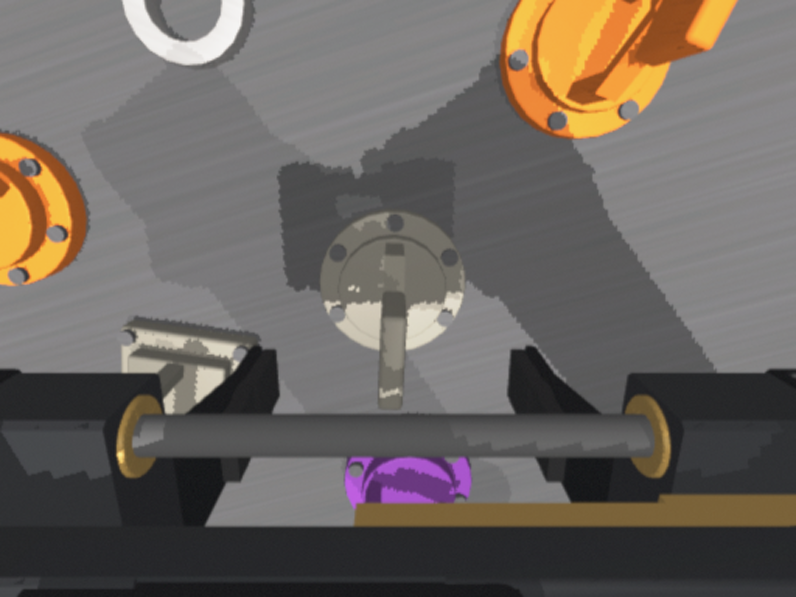

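Run:
```python
from h import *
C=cam('wrist');s=robot.observe();a=toz(C,(391/1.555,408/1.555),.128);b=toz(C,(394/1.555,294/1.555),.128);print(a,b,(a+b)/2,np.linalg.norm(a-b)); print(rot(s).T@((a+b)/2-s['eef_pos']))
```

```text
[0.51984084 0.09154513 0.128     ] [0.56548971 0.07711038 0.128     ] [0.54266528 0.08432775 0.128     ] 0.047876728934664464
[-0.00483206 -0.00052512  0.00053542]
```

{"api": "move_arm", "payload": {"motion": [0,0,0,0,0,0,0,0,0,0,0,0,0,0,0,0,0,0,0,0,0,0,0,0,0,0,0,0,0,0,0,0,0,0,0,0,0,0,0,0,0,0,0,0,0,0,0,0], "fingers": 1}}

```text
t: 5.3
eef_pos: [0.5375, 0.0861, 0.1266]
tcp_rot: [0.099, -0.099, -0.7, 0.7]
contact_force: [0.1, 0.2, 0.1]
gripper_width: 0.171
```

{"api": "move_arm", "payload": {"motion": [0,0,0,0,0,0,0,0,0,0,0,0,0,0,0,0,0,0]}}

```text
t: 5.68
eef_pos: [0.5376, 0.0861, 0.1266]
tcp_rot: [0.099, -0.099, -0.7, 0.7]
contact_force: [-0.2, 0.7, -0.1]
gripper_width: 0.007
```

Run:
```python
from h import *
s=robot.observe();print(s['t'],s['gripper_width'])
for n in ['wrist','side']:
    im=snapshot(n)
    if n=='side': im=im[150:390,130:330]; im=cv2.resize(im,(660,590))
    cv2.imwrite(f'pics/{n}3.png',cv2.resize(im[:,:,::-1],(796,597) if n=='wrist' else (660,590),interpolation=cv2.INTER_CUBIC))
```

```text
5.675 0.006970113615583518
```

View pics/wrist3.png

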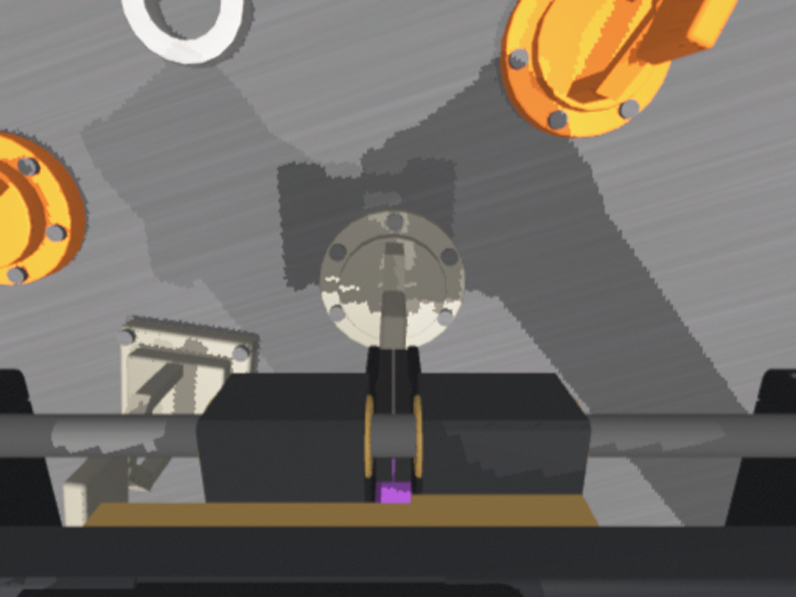

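View pics/side3.png

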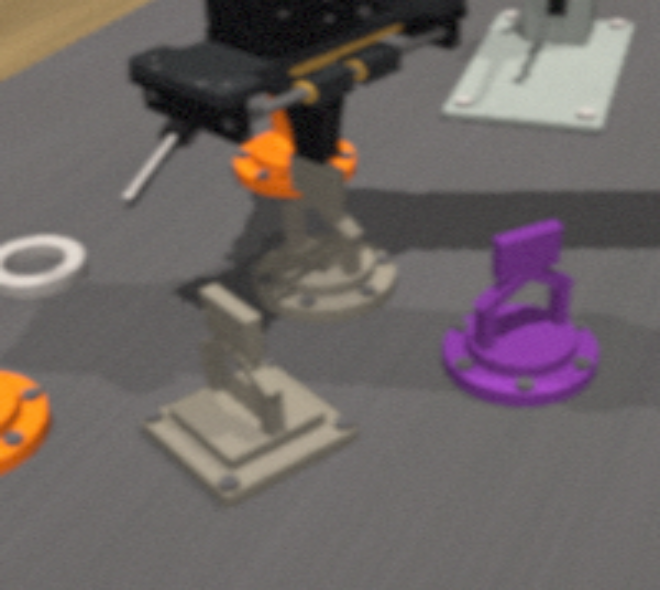

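Run:
```python
from h import *
C=cam('wrist');S=cam('side');s=robot.observe();R=rot(s);p=np.array(s['eef_pos'])
f=lambda q:(q-np.array([130,150]))*np.array([3.3,590/240])
for x in (-.01,.01):
  for y in (-.02,.006,.025):
    w=p+R@[x,y,0]; print(x,y,w,pix(C,w)*1.555,f(pix(S,w)))
print(R)
for cc in [(.538,.0855)]:
  for z in(.128,.092,.016): w=np.r_[cc,z];print(z,pix(C,w)*1.555,f(pix(S,w)))
```

```text
-0.01 -0.02 [0.54715231 0.08335807 0.1466194 ] [390.83950777 363.13053287] [303.12752914 132.4388555 ]
-0.01 0.006 [0.5471522  0.08335581 0.1206194 ] [391.10638284 334.32006539] [305.52064042 159.5162882 ]
-0.01 0.025 [0.54715213 0.08335415 0.1016194 ] [391.26074393 317.65603146] [307.21480733 178.68534689]
0.01 -0.02 [0.5279439  0.08892918 0.14661899] [390.87725392 414.3111232 ] [328.11533907 141.61785519]
0.01 0.006 [0.5279438  0.08892691 0.12061899] [391.13112556 379.82879661] [330.08005857 168.92719178]
0.01 0.025 [0.52794373 0.08892526 0.10161899] [391.27904829 359.7370697 ] [331.47029434 188.2512817 ]
[[-9.60420192e-01 -3.91197938e-06 -2.78555298e-01]
 [ 2.78555298e-01 -8.70855235e-05 -9.60420189e-01]
 [-2.05009900e-05 -9.99999996e-01  8.47283979e-05]]
0.128 [392.3200948  364.12918382] [316.92248485 156.00408328]
0.092 [392.39853291 329.59082839] [319.8439115  192.40267048]
0.016 [392.50318927 283.50788856] [325.55595786 263.57009734]
```

Run:
```python
from h import *
s=robot.observe()
im=snapshot('side');C=cam('side');R=rot(s);p=np.array(s['eef_pos'])
o=np.array([180,150]);a=cv2.resize(im[150:290,180:290,::-1],None,fx=4,fy=4,interpolation=cv2.INTER_CUBIC);b=a.copy()
draw(b,C,lug(.538,.0855,np.radians(74)),o,4)
draw(b,C,[(p+R@[-.0095,-.03,0],p+R@[-.0095,.025,0]),(p+R@[.0095,-.03,0],p+R@[.0095,.025,0]),(p+R@[-.0095,.025,0],p+R@[.0095,.025,0])],o,4,(0,255,0))
im=snapshot('wrist');C=cam('wrist');o=np.array([190,120])
c=cv2.resize(im[120:330,190:320,::-1],None,fx=2.66,fy=2.66,interpolation=cv2.INTER_CUBIC)
draw(c,C,lug(.538,.0855,np.radians(74)),o,2.66)
draw(c,C,[(p+R@[-.0095,-.03,0],p+R@[-.0095,.025,0]),(p+R@[.0095,-.03,0],p+R@[.0095,.025,0]),(p+R@[-.0095,.025,0],p+R@[.0095,.025,0])],o,2.66,(0,255,0))
H=560;m=np.zeros((H,440*2,3),np.uint8);m[:,:440]=a;m[:,440:]=b;cv2.imwrite('pics/z3.png',cv2.resize(m,None,fx=.9,fy=.9));cv2.imwrite('pics/z3w.png',c)
```

```text
(no output)
```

View pics/z3.png

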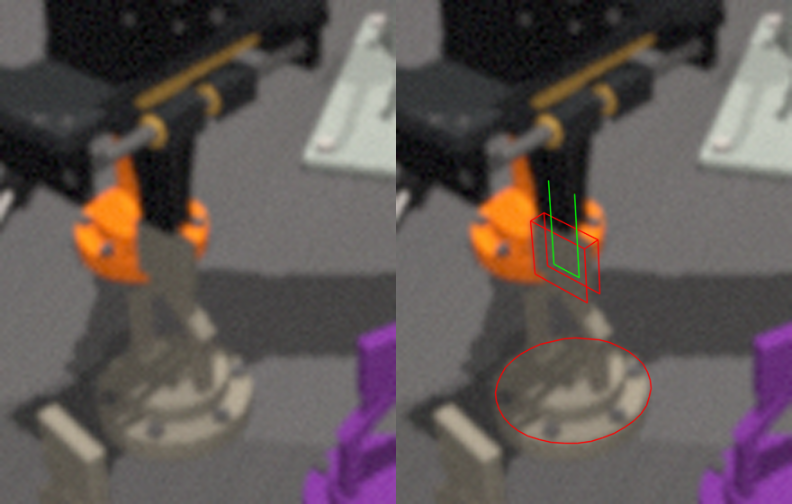

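View pics/z3w.png

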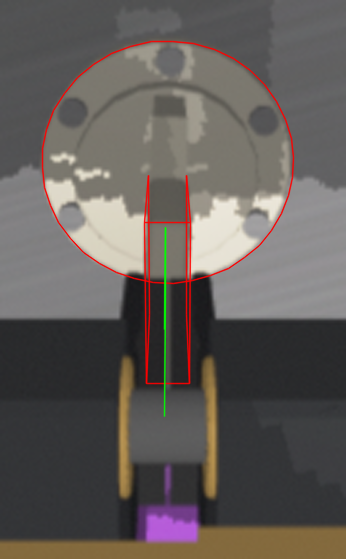

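{"api": "move_arm", "payload": {"motion": [0,0,0,0,0,0,0,0,0,0,0,0,0,0,0,0,0,0,0,0,0,0,0,0,0,0,0,0,0,0,0,0,0,0,0,0,0,0.008,0,0,0,0,0,0.016,0,0,0,0,0,0.024,0,0,0,0,0,0.024,0,0,0,0], "fingers": -1}}

```text
t: 7.12
eef_pos: [0.5368, 0.086, 0.1015]
tcp_rot: [0.1, -0.099, -0.7, 0.7]
contact_force: [0.1, -0.9, 0.1]
gripper_width: 0.982
```

Run:
```python
from h import *
s=robot.observe()
im=snapshot('side');C=cam('side');R=rot(s);p=np.array(s['eef_pos'])
o=np.array([180,150]);a=cv2.resize(im[150:290,180:290,::-1],None,fx=4,fy=4,interpolation=cv2.INTER_CUBIC);b=a.copy()
for w in (-.05,.05):draw(b,C,[(p+R@[-.0095,-.03,w],p+R@[-.0095,.025,w]),(p+R@[.0095,-.03,w],p+R@[.0095,.025,w]),(p+R@[-.0095,.025,w],p+R@[.0095,.025,w])],o,4,(0,255,0))
m=np.hstack([a,b]);cv2.imwrite('pics/z4.png',cv2.resize(m,None,fx=.9,fy=.9))
```

```text
(no output)
```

View pics/z4.png

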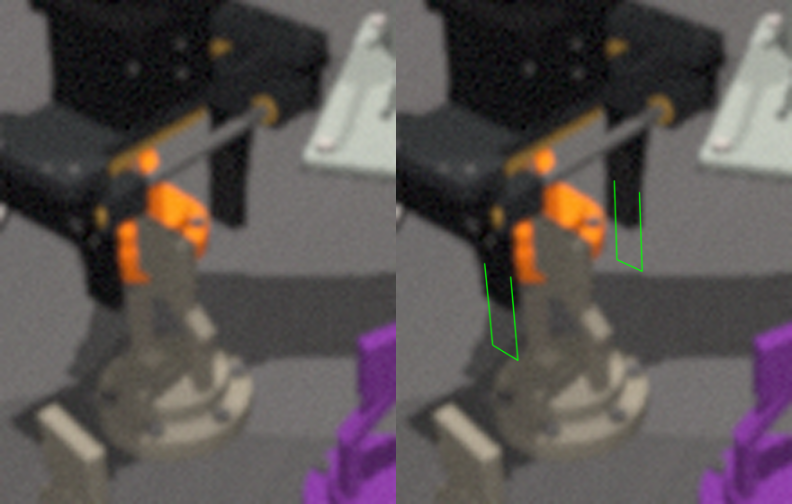

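{"api": "move_arm", "payload": {"motion": [0,0.003,0,0,0,0,0,0.003,0,0,0,0,0,0.003,0,0,0,0,0,0.003,0,0,0,0,0,0.003,0,0,0,0,0,0.003,0,0,0,0,0,0.003,0,0,0,0,0,0.003,0,0,0,0,0,0.003,0,0,0,0,0,0.003,0,0,0,0,0,0.003,0,0,0,0], "fingers": 1}}

```text
t: 8.55
eef_pos: [0.5375, 0.0864, 0.0995]
tcp_rot: [-0.099, 0.099, 0.7, -0.7]
contact_force: [-0.3, 1.7, -1.2]
gripper_width: 0.112
```

{"api": "move_arm", "payload": {"motion": [0,-0.005,0,0,0,0,0,-0.015,0,0,0,0,0,-0.035,0,0,0,0,0,-0.06,0,0,0,0,0,-0.085,0,0,0,0,0,-0.11,0,0,0,0,0,-0.13,0,0,0,0,0,-0.14,0,0,0,0,0,-0.14,0,0,0,0,0,-0.14,0,0,0,0]}}

```text
t: 9.8
eef_pos: [0.537, 0.086, 0.2388]
tcp_rot: [0.1, -0.099, -0.7, 0.7]
contact_force: [0.3, 0.8, -4.6]
gripper_width: 0.109
```

Run:
```python
from h import *
s=robot.observe();print(s['t'],s['eef_pos'],s['contact_force'],s['wrist_torque'],s['gripper_width'])
for n in ['side','top']:
  im=snapshot(n);cv2.imwrite(f'pics/{n}5.png',cv2.resize(im[:,:,::-1],(796,597),interpolation=cv2.INTER_CUBIC))
im=snapshot('wrist');cv2.imwrite(f'pics/w5.png',im[:,:,::-1])
```

```text
9.8 [0.53700259 0.08599082 0.23884553] [ 0.321948    0.77411497 -4.6178142 ] [0.02125575 0.04913157 0.02771916] 0.10871541534964602
```

View pics/side5.png

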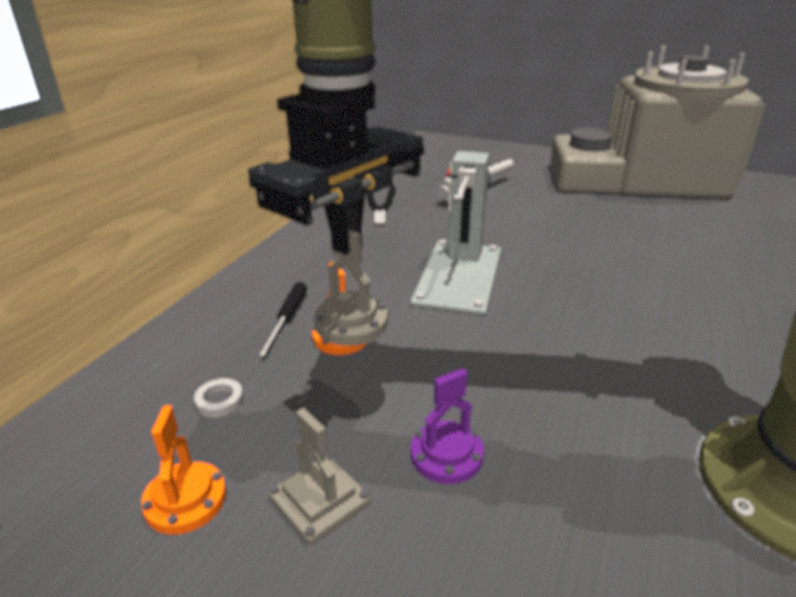

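View pics/top5.png

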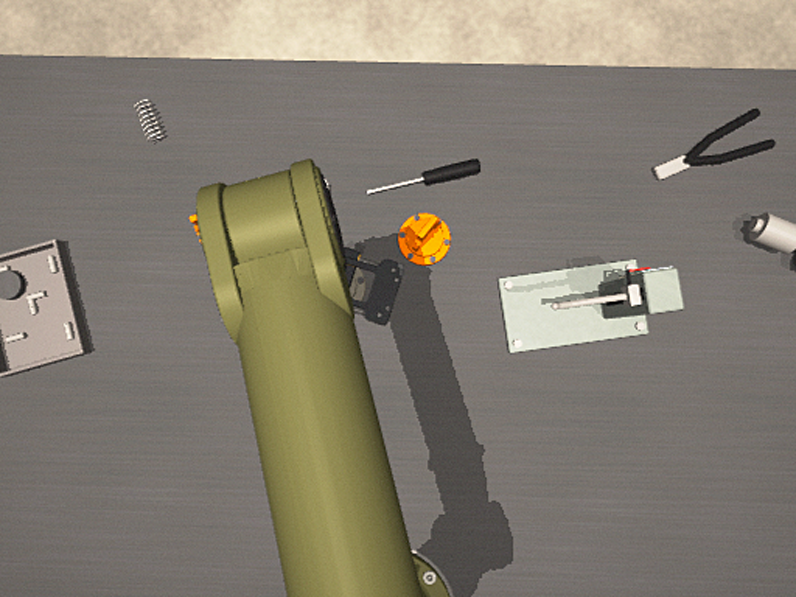

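View pics/w5.png

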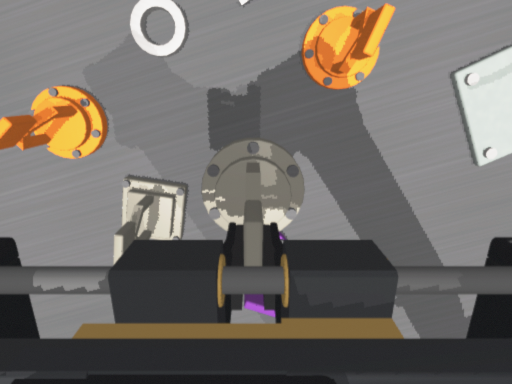

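Run:
```python
from h import *
im=cv2.imread('pics/w5.png');c=get_calibration('wrist');Ti=np.linalg.inv(c['T_tool_cam']);K=cam('wrist')[0]
C=(K,Ti[:3,:3],Ti[:3,3])
o=np.array([185,120]);a=cv2.resize(im[120:270,185:320],None,fx=4,fy=4,interpolation=cv2.INTER_CUBIC)
t=np.linspace(0,2*np.pi,60)
for y,col in((.0835,(0,0,255)),(.0695,(0,255,0))):
  r=.045 if y>.08 else .032
  q=[np.array([r*np.cos(v),y,r*np.sin(v)]) for v in t];draw(a,C,list(zip(q[:-1],q[1:])),o,4,col)
cv2.imwrite('pics/w5o.png',a)
```

```text
(no output)
```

View pics/w5o.png

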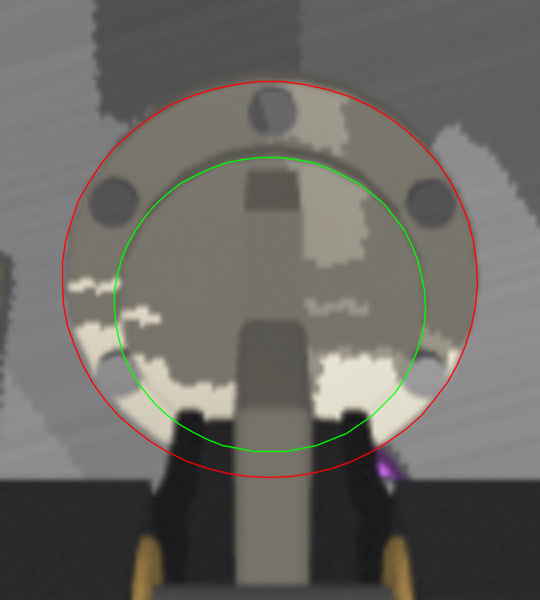

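```bash
python3 -c "
from h import *
plan((.507,-.18,.239),-81,1,via=[(.52,-.05,.239)])"
```

```text
shift mm [-21.5  -0.2 135.4]
shift mm [-4.520e+01 -2.000e-01  2.639e+02]
turn [-1.000e-02 -2.517e+01  9.000e-02]
```

{"api": "move_arm", "payload": {"motion": [-0.001,0,0.008,0,-1,0,-0.004,0,0.025,0,-3,0,-0.008,0,0.05,0,-6,0,-0.013,0,0.08,0,-9,0,-0.018,0,0.11,0,-12,0,-0.023,0,0.14,0,-15,0,-0.029,0,0.17,0,-18,0,-0.034,0,0.2,0,-21,0,-0.039,0,0.225,0,-23,0,-0.043,0,0.245,0,-25,0,-0.045,0,0.258,0,-25,0,-0.045,0,0.264,0,-25,0,-0.045,0,0.264,0,-25,0]}}

```text
t: 11.58
eef_pos: [0.5071, -0.1797, 0.2395]
tcp_rot: [0.054, -0.054, 0.705, -0.705]
contact_force: [-1.0, -0.0, -3.5]
gripper_width: 0.112
```

Run:
```python
from h import *
s=robot.observe();print(s['t'],s['eef_pos'],s['contact_force'],s['gripper_width']);R=rot(s);print(R[:,2],s['joint_pos'])
np.save('s6.npy',np.r_[s['eef_pos'],s['tcp_rot']])
for n in ['side','top','wrist']:
  im=snapshot(n);cv2.imwrite(f'pics/{n}6raw.png',im[:,:,::-1])
  print(n,models.spot_in(n,'hook_seat'),[(r['confidence'],r['centre']) for r in models.spot_in(n,'retainer_eye')])
  if n!='wrist':
    c=(300,130) if n=='side' else (390,192)
    im=cv2.resize(im[c[1]-65:c[1]+65,c[0]-85:c[0]+85],None,fx=4.5,fy=4.5,interpolation=cv2.INTER_CUBIC)
  else: im=cv2.resize(im,(796,597),interpolation=cv2.INTER_CUBIC)
  cv2.imwrite(f'pics/{n}6.png',im[:,:,::-1])
```

```text
11.575 [ 0.50711174 -0.17974505  0.23954331] [-0.98561465 -0.04429214 -3.51593475] 0.11173231139651607
[ 1.53277899e-01 -9.88183076e-01 -3.05258744e-04] [ 0.8207993   0.1048382  -0.56557928  1.67866121  0.05700585  1.37495326
 -1.17032592]
side [{'centre': [304.1, 116.8], 'confidence': 0.59}] [(0.74, [220.4, 210.4]), (0.72, [115.0, 315.4]), (0.68, [289.0, 284.8]), (0.59, [290.4, 142.4])]
top [] [(0.95, [272.0, 153.8]), (0.83, [207.2, 241.4]), (0.56, [142.6, 145.2])]
wrist [{'centre': [445.3, 203.8], 'confidence': 0.82}] [(0.84, [158.5, 34.8]), (0.79, [28.1, 204.7]), (0.71, [252.2, 186.7])]
```

View pics/side6.png

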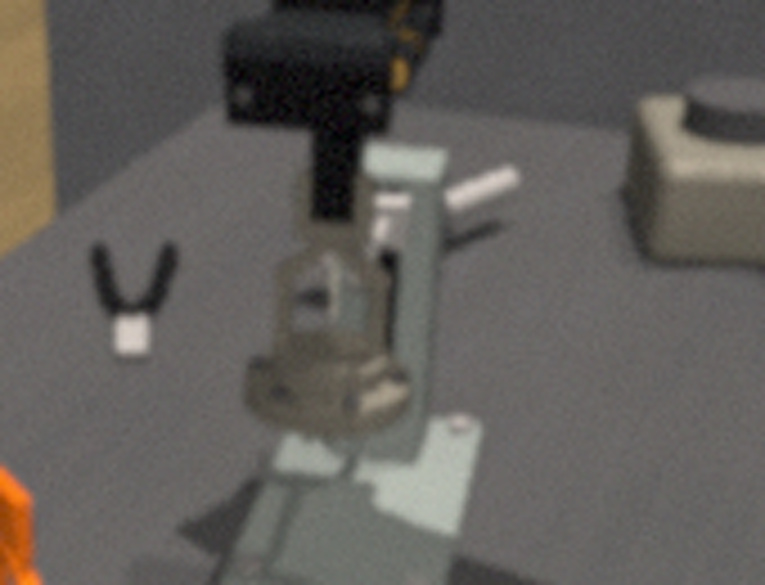

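View pics/top6.png

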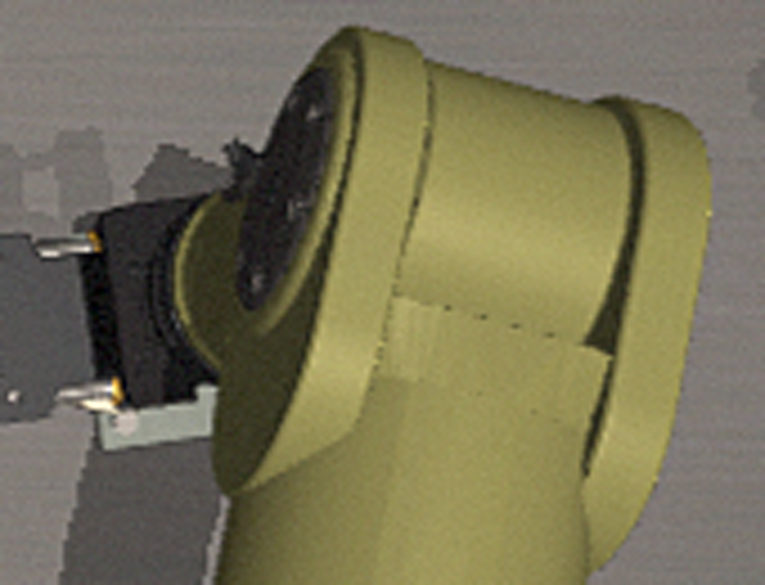

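View pics/wrist6.png

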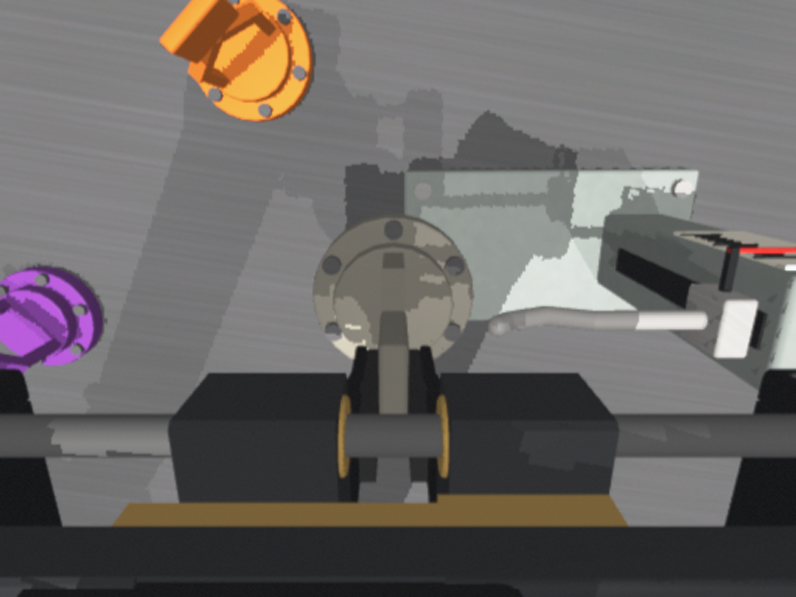

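Run:
```python
from h import *
s=robot.observe();C=cam('wrist',s);T=cam('top');R=rot(s);p=np.array(s['eef_pos'])
w=lambda x,y:(x/1.555,y/1.555)
tip=tri([C,T],[w(499,326),(356.8,196.4)]);print('tip',tip)
def tl(X):return np.round(R.T@(X-p)*1000,1)
print('tool',tl(tip[0]))
for z in(.185,.19,.195):print('tip z',z,tl(toz(C,w(499,326),z)))
for q in[(600,320),(640,321),(700,320)]:
  for z in(.183,):print('bar',q,tl(toz(C,w(*q),z)))
for q in[(570,317),(545,317)]:
  for z in(.175,):print('dip',q,tl(toz(C,w(*q),z)))
for q in[(405,172),(697,171)]:print('base',tl(toz(C,w(*q),.012)),toz(C,w(*q),.012))
# top image bar pts
k=lambda x,y:(325+x/6-.42,144+y/6-.42)
for q in[k(193,317),k(250,308),k(330,297),k(400,288),k(465,282)]:print('top',tl(toz(T,q,.183)))
im=cv2.imread('pics/wrist6raw.png')[170:260,300:490];cv2.imwrite('pics/w6c.png',cv2.resize(im,None,fx=4.2,fy=4.2,interpolation=cv2.INTER_CUBIC))
```

```text
tip (array([ 0.51389852, -0.22962386,  0.19616224]), np.float64(0.001231616318640118))
tool [ 1.2 43.5 50.4]
tip z 0.185 [ 5.6 54.7 53.9]
tip z 0.19 [ 3.7 49.7 52.7]
tip z 0.195 [ 1.7 44.7 51.5]
bar (600, 320) [  3.1  56.7 105.3]
bar (640, 321) [  3.7  56.7 125.6]
bar (700, 320) [  3.1  56.7 155.8]
dip (570, 317) [ 4.5 64.7 93.1]
dip (545, 317) [ 4.5 64.7 80. ]
base [-60.5 227.7  10.3] [ 0.56862339 -0.18054358  0.012     ]
base [-61.4 227.7 246.5] [ 0.60588632 -0.41386096  0.012     ]
top [ 0.8 56.7 52.8]
top [ 0.3 56.7 74.2]
top [1.000e-01 5.670e+01 1.041e+02]
top [  0.2  56.7 130.3]
top [  1.2  56.7 154.5]
```

View pics/w6c.png

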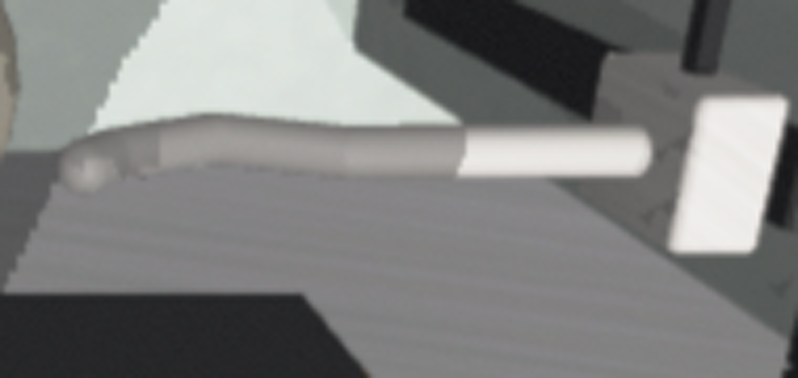

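{"api": "move_arm", "payload": {"motion": [0.001,0.006,0,0,0,0,0.002,0.013,0.002,0,0,0,0.0025,0.016,0.01,0,0,0,0.0025,0.016,0.022,0,0,0,0.0025,0.016,0.035,0,0,0,0.0025,0.016,0.048,0,0,0,0.0025,0.016,0.06,0,0,0,0.0025,0.016,0.07,0,0,0,0.0025,0.016,0.078,0,0,0,0.0025,0.016,0.081,0,0,0,0.0025,0.016,0.081,0,0,0,0.0025,0.016,0.081,0,0,0]}}

```text
t: 13.52
eef_pos: [0.5173, -0.2597, 0.2237]
tcp_rot: [0.055, -0.055, 0.705, -0.705]
contact_force: [-0.9, 0.7, -4.7]
gripper_width: 0.111
```

```bash
cat > look.py <<'E'
import sys
from h import *
s=robot.observe();k=sys.argv[1]
print(s['t'],s['eef_pos'],s['contact_force'],s['gripper_width'])
im=snapshot('side');cv2.imwrite(f'pics/s{k}.png',cv2.resize(im[60:190,220:390,::-1],None,fx=4.5,fy=4.5,interpolation=cv2.INTER_CUBIC))
im=snapshot('wrist');cv2.imwrite(f'pics/w{k}.png',cv2.resize(im[:,:,::-1],(796,597),interpolation=cv2.INTER_CUBIC))
E
python3 look.py 7
```

```text
13.525 [ 0.51730919 -0.25973145  0.22371753] [-0.94826011  0.72765518 -4.68581356] 0.11057739010178781
```

View pics/s7.png

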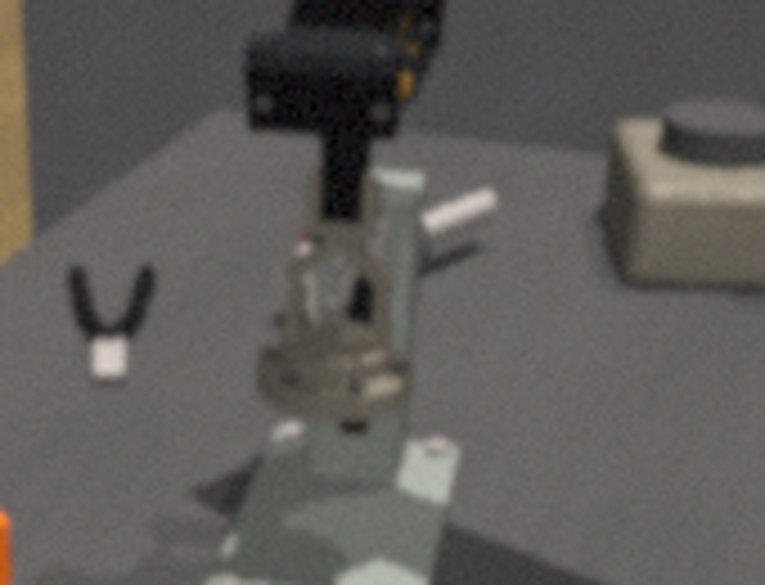

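View pics/w7.png

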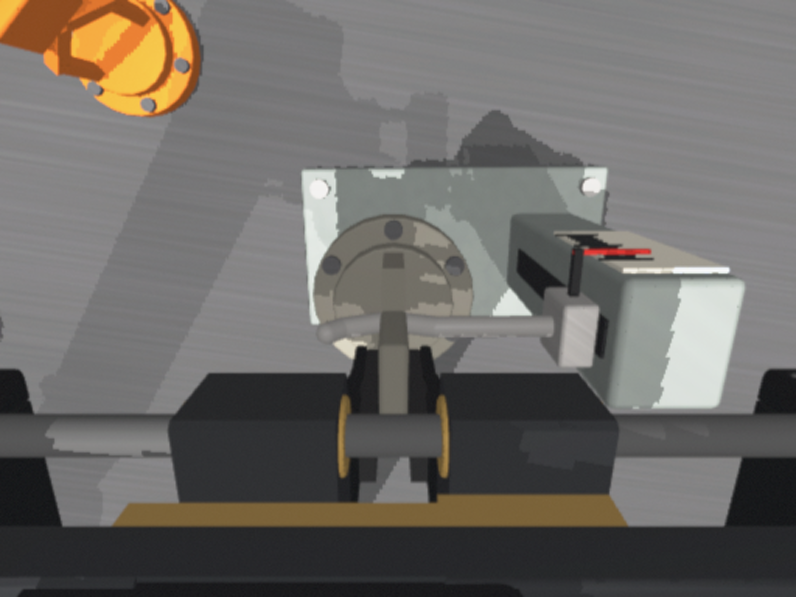

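{"api": "move_arm", "payload": {"motion": [0,0.005,0,0,0,0,0,0.012,0,0,0,0,0,0.019,0,0,0,0,0,0.025,0,0,0,0,0,0.028,0,0,0,0,0,0.031,0,0,0,0,0,0.034,0,0,0,0,0,0.037,0,0,0,0,0,0.04,0,0,0,0,0,0.043,0,0,0,0,0,0.043,0,0,0,0,0,0.043,0,0,0,0]}}

```text
t: 15.12
eef_pos: [0.5172, -0.2603, 0.1808]
tcp_rot: [-0.054, 0.054, -0.705, 0.705]
contact_force: [-2.3, 1.3, -1.4]
gripper_width: 0.11
```

```bash
python3 look.py 8
```

```text
15.125 [ 0.51723518 -0.26034412  0.18083517] [-2.3451584   1.25957534 -1.40903217] 0.11041062140992536
```

View pics/s8.png

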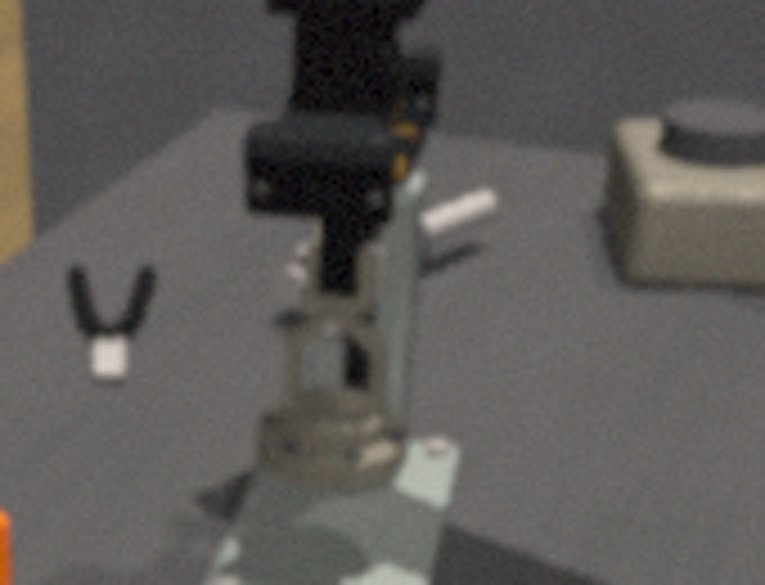

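View pics/w8.png

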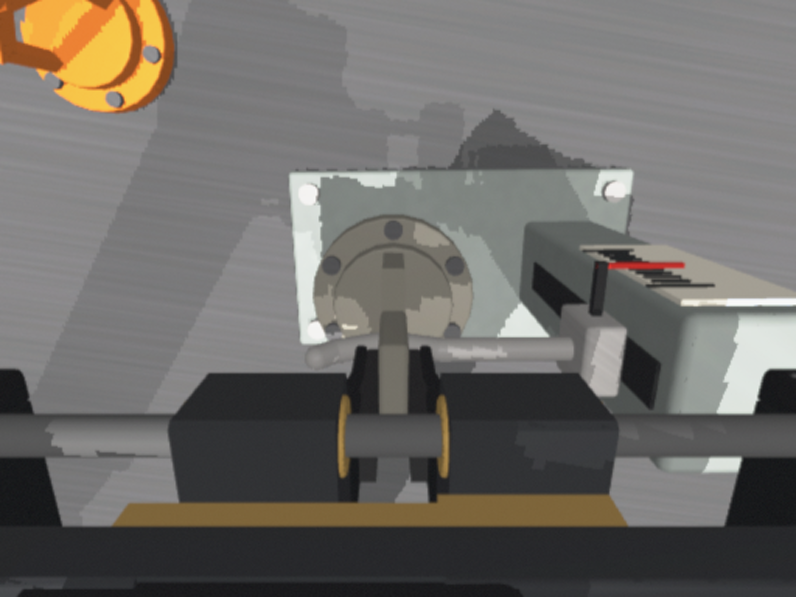

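{"api": "move_arm", "payload": {"motion": [0.0005,0.0015,0,0,0,0,0.001,0.003,0,0,0,0,0.001,0.0045,0,0,0,0,0.001,0.006,0,0,0,0,0.001,0.006,0,0,0,0,0.001,0.006,0,0,0,0,0.001,0.006,0,0,0,0]}}

```text
t: 16.1
eef_pos: [0.5168, -0.2604, 0.1749]
tcp_rot: [-0.055, 0.054, -0.705, 0.705]
contact_force: [2.8, 0.5, -1.0]
gripper_width: 0.118
```

Run:
```python
from h import *
for i in range(4):
  s=robot.observe();print(s['t'],s['eef_pos'],s['contact_force']);snapshot('wrist')
```

```text
16.1 [ 0.5167625  -0.26040565  0.1748967 ] [ 2.79752452  0.52516229 -1.00908873]
16.15 [ 0.51673149 -0.26041792  0.17489429] [2.25292395 2.10322222 0.59887222]
16.2 [ 0.51671565 -0.26041512  0.17489029] [2.52565071 2.05442031 1.02050343]
16.25 [ 0.51670555 -0.26043738  0.17488131] [2.58825791 1.96294638 0.31466328]
```

{"api": "move_arm", "payload": {"motion": [-0.0005,0,0,0,0,0,-0.0005,0,0,0,0,0,-0.0005,0,0,0,0,0,-0.0005,0,0,0,0,0,-0.0005,0,0,0,0,0,-0.0005,0,0,0,0,0], "fingers": 0.58}}

```text
t: 17.05
eef_pos: [0.5167, -0.2605, 0.1746]
tcp_rot: [-0.054, 0.054, -0.705, 0.705]
contact_force: [0.1, 0.2, 0.4]
gripper_width: 0.211
```

```bash
python3 look.py 9
```

```text
17.05 [ 0.51667471 -0.26045352  0.17463349] [0.08043126 0.23360464 0.39821075] 0.21107677869153824
```

View pics/s9.png

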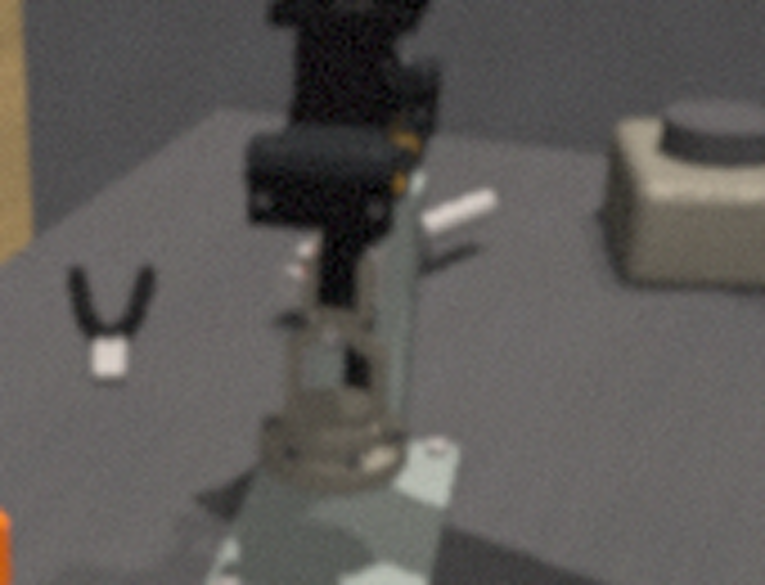

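View pics/w9.png

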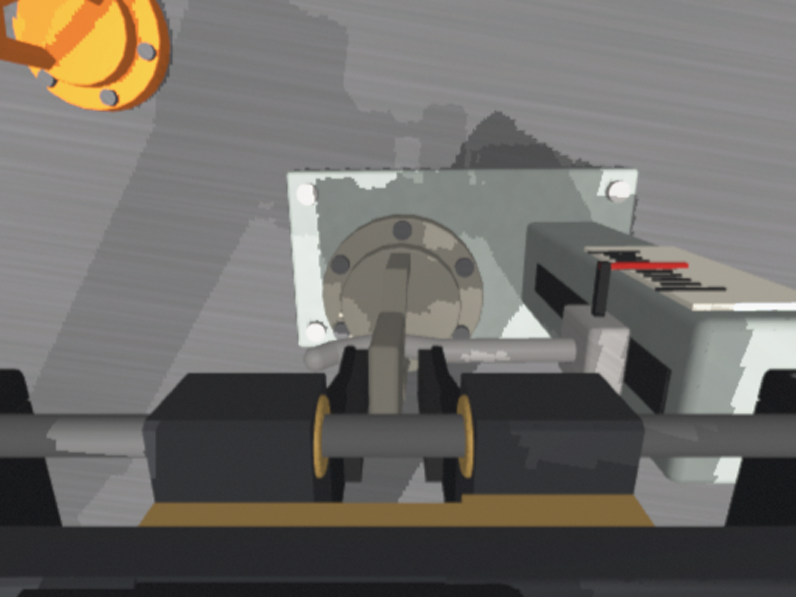

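{"api": "move_arm", "payload": {"motion": [0,0,0,0,0,0,0,0,0,0,0,0,0,-0.004,0,0,0,0,0,-0.01,0,0,0,0,0,-0.02,0,0,0,0,0,-0.03,0,0,0,0,0,-0.045,0,0,0,0,0,-0.065,0,0,0,0,0,-0.085,0,0,0,0,0,-0.105,0,0,0,0,0,-0.12,0,0,0,0,0,-0.12,0,0,0,0]}}

```text
t: 18.65
eef_pos: [0.5174, -0.2606, 0.2962]
tcp_rot: [-0.055, 0.054, -0.704, 0.706]
contact_force: [-0.3, -0.5, 0.1]
gripper_width: 0.208
```

```bash
python3 look.py 10
```

```text
18.65 [ 0.51739565 -0.26061319  0.29623316] [-0.28687706 -0.54820693  0.05984716] 0.20788132201234144
```

View pics/s10.png

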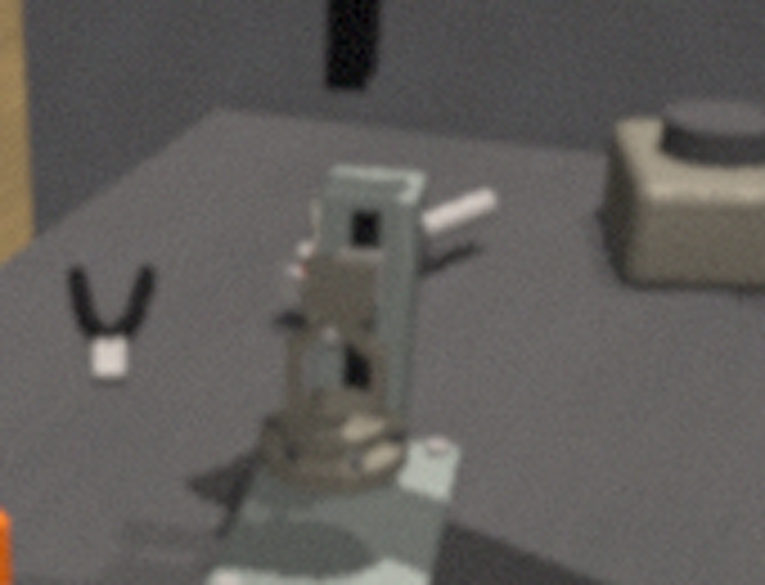

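View pics/w10.png

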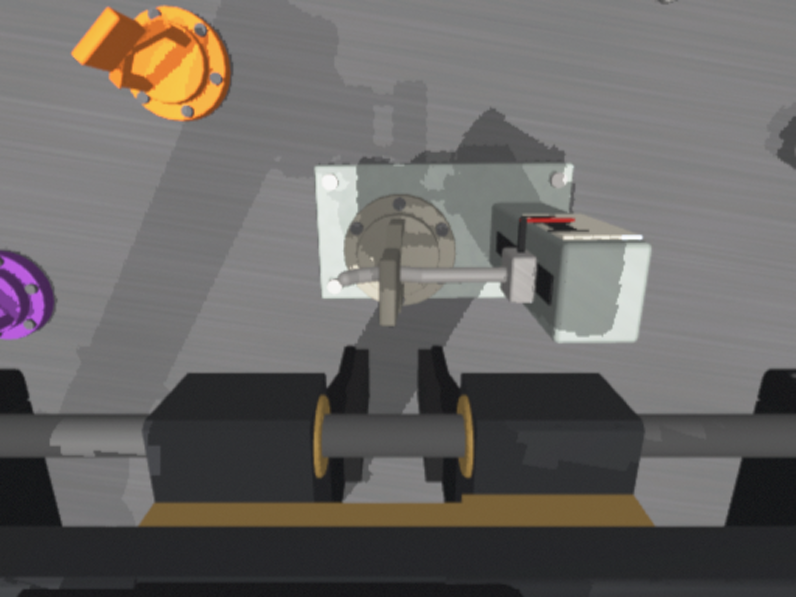

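{"api": "move_arm", "payload": {"motion": [0,0,0,0,0,0,0,0,0,0,0,0,0,0,0,0,0,0,0,0,0,0,0,0,0,0,0,0,0,0,0,0,0,0,0,0,0,0,0,0,0,0,0,0,0,0,0,0,0,0,0,0,0,0,0,0,0,0,0,0,0,0,0,0,0,0,0,0,0,0,0,0,0,0,0,0,0,0,0,0,0,0,0,0,0,0,0,0,0,0,0,0,0,0,0,0,0,0,0,0,0,0,0,0,0,0,0,0,0,0,0,0,0,0,0,0,0,0,0,0]}}

```text
t: 21.25
eef_pos: [0.5167, -0.2604, 0.2947]
tcp_rot: [-0.054, 0.054, -0.705, 0.705]
contact_force: [-0.2, 0.2, -0.6]
gripper_width: 0.206
```

```bash
cat > still.py <<'E'
from h import *
P=None
F=[]
for i in range(12):
  im=cv2.cvtColor(snapshot('wrist'),cv2.COLOR_RGB2GRAY)[110:220,200:380].astype(np.float32);F.append(im)
r=cv2.createHanningWindow((70,70),cv2.CV_32F)
for f in F: 
  a=F[0][10:80,20:90];b=f[10:80,20:90];print(np.round(cv2.phaseCorrelate(a.copy(),b.copy(),r)[0],3),round(float(np.abs(a-b).mean()),2),end=' ; ')
print(robot.observe()['t'])
E
python3 still.py; python3 look.py 11
```

```text
[0. 0.] 0.0 ; [0.009 0.018] 0.49 ; [0.006 0.004] 0.49 ; [0.004 0.026] 0.49 ; [0.028 0.058] 0.49 ; [0.019 0.005] 0.49 ; [-0.003 -0.015] 0.48 ; [0.008 0.019] 0.48 ; [-0.008  0.014] 0.49 ; [0.003 0.01 ] 0.49 ; [ 0.009 -0.021] 0.5 ; [0.017 0.024] 0.51 ; 21.85
21.85 [ 0.51670172 -0.26043443  0.29463456] [-0.23755321 -0.18663211  0.07181181] 0.2121010538009595
```

View pics/w11.png

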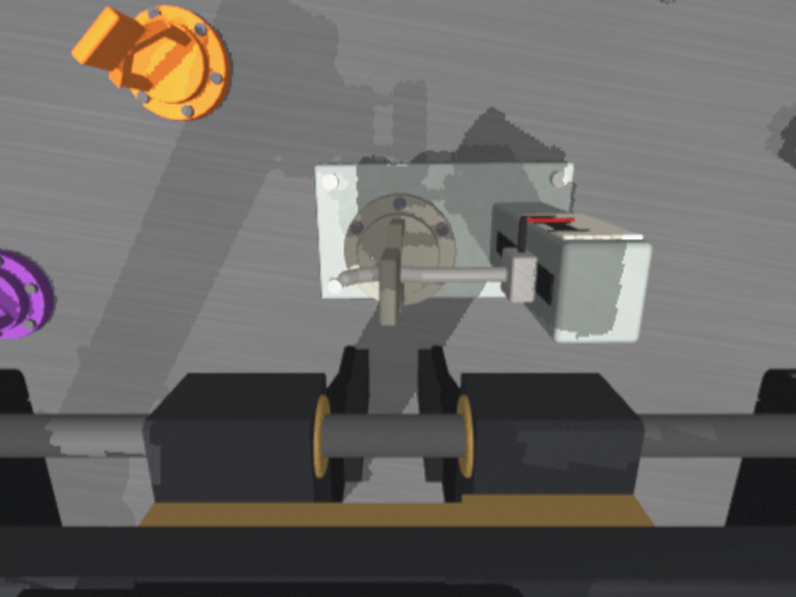

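Run:
```python
from h import *
s=robot.observe();C=cam('wrist',s);R=rot(s);p=np.array(s['eef_pos'])
im=snapshot('wrist')[115:215,205:345,::-1];cv2.imwrite('pics/w12.png',cv2.resize(im,None,fx=5.7,fy=5.7,interpolation=cv2.INTER_CUBIC))
im=snapshot('side')[105:175,270:330,::-1];cv2.imwrite('pics/s12.png',cv2.resize(im,None,fx=8,fy=8,interpolation=cv2.INTER_CUBIC))
```

```text
(no output)
```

View pics/w12.png

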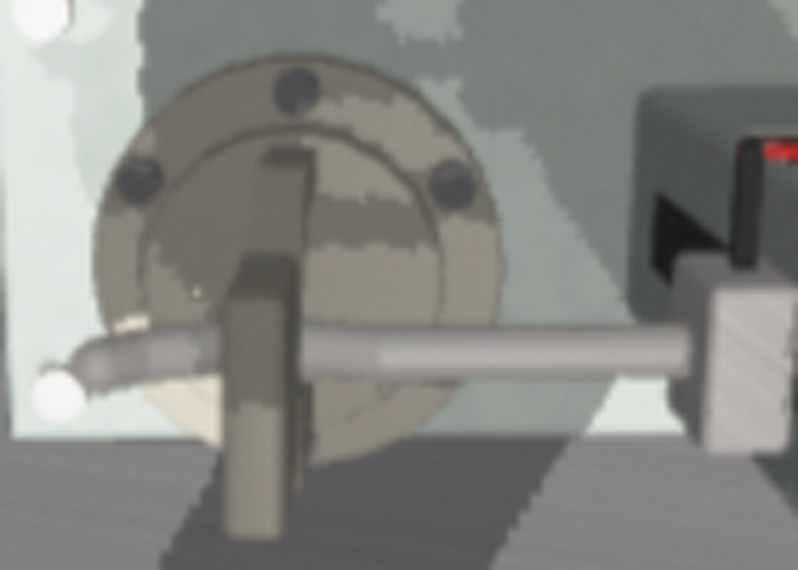

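View pics/s12.png

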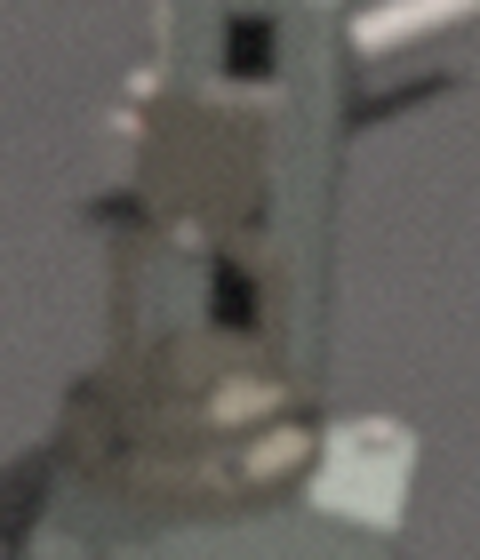

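```bash
python3 - <<'E'
from h import *
robot.job_done();print(robot.observe()['t'])
E
python3 look.py 13
```

```text
the job is handed in; nothing more can be done
the job is handed in; nothing more can be done
the job is handed in; nothing more can be done
```

The round bearing retainer is hanging by its eye on the scale hook, and the job was handed in at about 22 s. The gripper was well clear, with its fingers about 10 cm above the lug. I never touched the square cover or moved the gripper to it.

**How it went**
- **First grasp missed:** the fingers shut above the lug, because the tips sit about 29 mm higher than the stated tool geometry. I saw this in the pictures, opened, went lower and gripped the neck properly. The opening read 9.7 mm on the 10 mm plate.
- **Hanging:** I threaded the eye over the hook tip and lowered it step by step until the wrist force was about zero. I then opened the fingers only to about 18 mm and lifted straight up, so there was no drop.

**Last checks**
- **Still:** twelve wrist pictures over 0.6 s shifted by less than 0.06 pixel.
- **Weight:** the wrist force while carrying it was about 4.7 N, which means roughly 0.47 kg and 21 mm of hook travel. The lower stop is at 50 mm. I estimated this from force and height and did not read it from the dial.
- **Not perfectly plumb:** it hangs about 5° tilted, with the flange towards the column. The eye's apex looks to be about 2 mm to the column side of the dip. It was stable, so I left it.

I tried to take one more picture after handing in, but nothing more was allowed, so there is no check from after that point.

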